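# Weigh the red pigment pot on the studio scale

## Robot

A 6-joint arm with a two-finger parallel gripper is mounted at the origin on the work surface. World frame = base frame: x ahead of the robot, y to its left, z up, the work surface at z = 0. Lengths are in m, angles in degrees, forces in N, time in s.
With the tool pointing down it reaches from about 0.325 to 0.85 m from the base axis. Payload 15.5 kg.
Tool frame: the origin (TCP) lies at the very end of the fingers, on their centre line; the grasp point (between the pads) lies arm.grip_depth behind it (arm.grip_depth is the distance from the TCP to the grasp point, in m); z points along the fingers, y is the line along which they close (so a half turn about z gives the same grasp; the last joint's range is limited). The gripper opens to 91 mm and grips with 3 to 60 N. Pads are 32 mm wide; open, the fingers measure 118 mm over their backs; the gripper's body (76 mm by 178 mm) begins 60 mm behind the grasp point.
Start: joints at [-75.602, 28.281, 77.091, -0, 74.628, -5.472], TCP at [0.212, -0.588, 0.214] pointing down, gripper open.
Joint ranges: [-166.48, 166.48], [-47.26, 123.95], [12.59, 153.08], [-70.14, 250.14], [6.76, 159.57], [-176.63, 176.63]. Speed limits (degrees/s): [108.29, 108.29, 147.25, 172.46, 172.46, 172.46].

## Interface

Orientations are given as a 3x3 rotation matrix whose columns are the frame's x, y, z axes.
In Python, from rig import arm gives the robot as it stands. Calls block until the motion is done:
- arm.move_to(position, orientation): joint-space move of the TCP to a pose.
- arm.move_l(position, orientation=None, feed=0.15): straight line of the TCP; orientation=None keeps the orientation; feed is the mean speed in m/s.
- arm.move_joints(angles): joint-space move.
- arm.grip(opening): finger opening in m; the grip force is fixed at half the most; returns when the fingers have stopped.
- arm.sleep(seconds).
- arm.solve_ik(position, orientation): joint angles nearest the present ones, or None.
- arm.snapshot(name): name is "scene" or "top" or "wrist"; returns the picture (400x640x3 uint8, red, green, blue); there is no depth.
- arm.get_calibration(name): a dict with "intrinsics" (3x3 intrinsics, pixels), "cam_to_world" (4x4, takes a point from camera to world coordinates). Camera axes: x right, y down, z forward; pixel columns grow to the right and rows downward; lengths in m; the calibration is good to about 2 mm. A picture is of the moment at which its call begins: read the wrist's pose just before it. get_calibration takes no time and is no camera call; for the wrist camera it gives the pose at the moment of the call.
A pose or a line that the arm cannot do raises arm.Unreachable and nothing moves.
- arm.sign_off(): hands the job in, once; it reports no verdict.
Readings, each from a call of its own:
- arm.current_t(): time.
- arm.current_joint_positions(): joint angles.
- arm.current_dq(): joint speeds.
- arm.current_tau(): joint torques, N m.
- arm.current_ee_pos(): TCP position.
- arm.current_tool_rot(): TCP orientation.
- arm.current_force(): force on the tool from outside, world axes, zero at the start.
- arm.current_torque(): the same for the moment, N m.
- arm.current_width(): finger opening in m.
Only numpy, scipy, OpenCV 4.12 (cv2) and the standard library are available. Lean on these libraries where they do the work, as an engineer would, in place of code of your own. Each camera call takes 0.05 s, during which the arm holds its last target. There are 200 camera calls.

## Task

Weigh the red pigment pot: pick it up and set it upright in the middle of the round steel pan of the bench scale, gently, so that the sprung pan is never driven down against its stop. Let go, and leave it standing there with nothing else resting on the pan.

Things in the scene. Friction and masses are not known exactly. Their poses are not given: they have to be found in the camera images.
- pot_red: Closed plastic pigment pot with a red lid and red band on a white body, an upright plain cylinder 48 mm in diameter and 64 mm high, about 0.2 kg. Origin at the centre of its underside, z up along its axis. It stands upright on the work surface among three pots of the same shape in yellow, blue and green (at least 110 mm from centre to centre).
- pan_centre (a point): Centre of the upper face of the bench scale's pan, z up. The pan is a flat, rimless steel disc 130 mm in diameter and 6 mm thick with a faint circle in its middle about as wide as a pot, carried 20 mm above a grey housing 190 x 200 mm, 44 mm high, fixed to the table. Unloaded, the pan's upper face is 70 mm above the work surface; this point sinks with the pan.
- pan (a joint): How far the sprung pan has sunk, in m: 0 unloaded, hard stop at 0.016. The spring gives about 1 mm per 0.35 N and is well damped; the pot's weight alone sinks it by 4 to 8 mm.
Things that resemble listed ones, but are neither listed nor needed, are in the scene too. Several things look just like the pot_red: the one meant starts farthest to the robot's right.

How it is judged:
By the outcome, as a careful person would: the job done as asked, in the order asked, and still so for the second after the job is handed in, with the robot touching nothing.
It also fails if it takes over 43 s, if anything falls off the work surface, if the arm or the gripper's body presses on something with over 40 N, if the wrist force passes 120 N, or if a joint passes its speed limit or range.

## Working session

There is one attempt and no reset: what is moved stays moved. The work goes in short steps, each a Python script; the robot and the scene stay as the last script left them, time stands still between calls to the robot, and variables do not carry over. Pictures are saved under pics/ and viewed, on a budget of 10 in all, crops included, one or two more only if the job needs it, and the job is handed in when it is done.

```bash
mkdir -p pics; python3 - <<'E'
from rig import arm
import cv2, numpy as np
a=arm.snapshot("top"); b=arm.snapshot("scene")
cv2.imwrite("pics/top.png",a[:,:,::-1]); cv2.imwrite("pics/scene.png",b[:,:,::-1])
for n in("top","scene"):
    c=arm.get_calibration(n); print(n,c["intrinsics"],c["cam_to_world"])
print(arm.grip_depth,arm.current_t(),arm.current_tool_rot(),arm.current_width())
E
```

```text
top [[501.90074456   0.         322.53429746]
 [  0.         501.90074456 209.85198609]
 [  0.           0.           1.        ]] [[-0.01590257 -0.98932566  0.14485109  0.41759966]
 [-0.99947589  0.01981391  0.02559993 -0.04836566]
 [-0.02819673 -0.14436807 -0.98912224  1.03071275]
 [ 0.          0.          0.          1.        ]]
scene [[443.95602676   0.         317.40437128]
 [  0.         443.95602676 195.16805736]
 [  0.           0.           1.        ]] [[-0.20304374  0.7891494  -0.57966927  1.1418008 ]
 [ 0.97915239  0.16715422 -0.11541256  0.09322958]
 [ 0.00581641 -0.59101835 -0.80663714  0.882674  ]
 [ 0.          0.          0.          1.        ]]
0.0188 0.1 [[ 9.40482730e-01  3.39841398e-01 -2.43804836e-04]
 [ 3.39841461e-01 -9.40482145e-01  1.05613613e-03]
 [ 1.29624683e-04 -1.07613278e-03 -9.99999413e-01]] 0.09100816949291493
```

View pics/top.png

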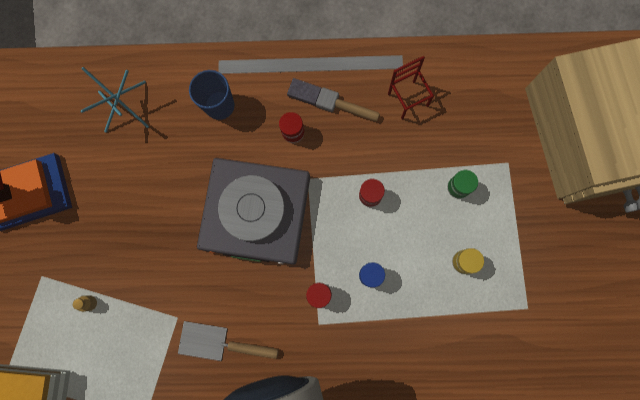

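View pics/scene.png

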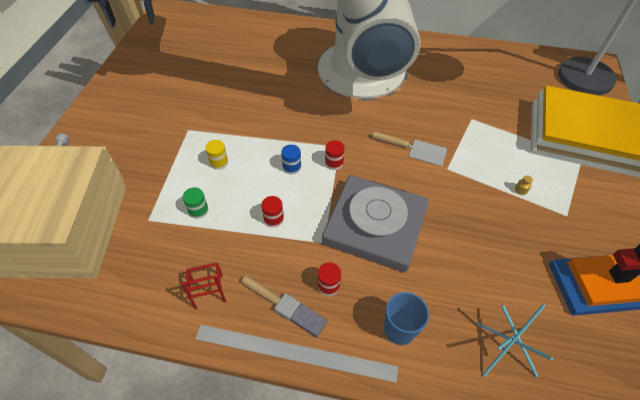

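Red candidates in the top view are (372,192), (319,295) and (291,126). In this view image right is -y, the robot's right. (372,192) therefore fits best: it is farthest right and stands among the yellow, blue and green pots (scene view: (272,210)). Next I'll measure all three and confirm with a crop.

```bash
cat > h.py <<'E'
import cv2, numpy as np
def ray(c,uv,z):
    K,T=c["intrinsics"],c["cam_to_world"]
    d=T[:3,:3]@np.linalg.solve(K,[uv[0],uv[1],1.]); o=T[:3,3]
    return o+d*(z-o[2])/d[2]
def proj(c,p):
    K,T=c["intrinsics"],c["cam_to_world"]
    q=K@(T[:3,:3].T@(np.asarray(p)-T[:3,3])); return q[:2]/q[2]
def red(img):
    h=cv2.cvtColor(img,cv2.COLOR_RGB2HSV)
    return (((h[...,0]<8)|(h[...,0]>172))&(h[...,1]>170)&(h[...,2]>60)).astype(np.uint8)
E
python3 - <<'E'
from h import *
from rig import arm
for n in("top","scene"):
    im=cv2.imread(f"pics/{n}.png")[:,:,::-1].copy(); c=arm.get_calibration(n)
    cs,_=cv2.findContours(red(im),cv2.RETR_EXTERNAL,cv2.CHAIN_APPROX_NONE)
    for k in cs:
        if cv2.contourArea(k)<150: continue
        e=cv2.fitEllipse(k); print(n,"red",np.round(e[0],1),np.round(e[1],1),cv2.contourArea(k),cv2.boundingRect(k),"at z.064",ray(c,e[0],.064).round(4))
    g=cv2.cvtColor(im,cv2.COLOR_RGB2HSV)
    x0,y0,x1,y1=(200,160,310,262) if n=="top" else (330,175,430,265)
    m=np.zeros(g.shape[:2],np.uint8); sub=g[y0:y1,x0:x1]
    m[y0:y1,x0:x1]=((sub[...,2]>120)&(sub[...,1]<50))
    m=cv2.morphologyEx(m,cv2.MORPH_OPEN,np.ones((5,5),np.uint8))
    cs,_=cv2.findContours(m,cv2.RETR_EXTERNAL,cv2.CHAIN_APPROX_NONE)
    k=max(cs,key=cv2.contourArea); k=cv2.convexHull(k); e=cv2.fitEllipse(k)
    P=np.array([ray(c,p[0],.07)[:2] for p in k]); q=cv2.minEnclosingCircle(P.astype(np.float32))
    print(n,"pan",e,ray(c,e[0],.07).round(4),"circle",q)
    if n=="top": a=cv2.resize(im[80:320,180:500],None,fx=2.4,fy=2.4,interpolation=cv2.INTER_CUBIC); cv2.imwrite("pics/crop.png",a[:,:,::-1])
E
```

```text
top red [318. 295.] [23.2 24.3] 441.0 (306, 283, 25, 25) at z.064 [ 0.3958 -0.0122  0.064 ]
top red [372.  190.4] [21.3 22.6] 377.0 (361, 180, 23, 22) at z.064 [ 0.5957 -0.1205  0.064 ]
top red [290.1 123.2] [22.6 23.2] 408.5 (279, 112, 24, 23) at z.064 [0.7358 0.0387 0.064 ]
top red [411.5  88.4] [35.4 39.6] 270.0 (390, 63, 44, 50) at z.064 [ 0.8021 -0.206   0.064 ]
top pan ((228.16571044921875, 218.416259765625), (8.505902290344238, 19.79979705810547), 97.92301177978516) [0.5452 0.16   0.07  ] circle ((0.544998049736023, 0.15932227671146393), 0.018243642523884773)
scene red [203.7 283.9] [40.5 43.8] 1031.5 (181, 263, 45, 46) at z.064 [ 0.8149 -0.2009  0.064 ]
scene red [329.  273.7] [22.5 23.1] 405.0 (318, 262, 23, 24) at z.064 [0.7416 0.0392 0.064 ]
scene red [626.9 259.3] [20.3 26.2] 398.0 (613, 249, 27, 22) at z.064 [0.5819 0.6384 0.064 ]
scene red [271.5 205.7] [18.8 19.8] 291.0 (262, 196, 20, 20) at z.064 [ 0.6036 -0.1187  0.064 ]
scene red [334.6 148.4] [17.2 18.3] 245.0 (326, 140, 19, 18) at z.064 [ 0.4039 -0.0115  0.064 ]
scene pan ((378.5472106933594, 210.28762817382812), (48.48394012451172, 58.63446044921875), 102.81658935546875) [0.5704 0.118  0.07  ] circle ((0.5676106214523315, 0.11817491799592972), 0.0660547986626625)
```

View pics/crop.png

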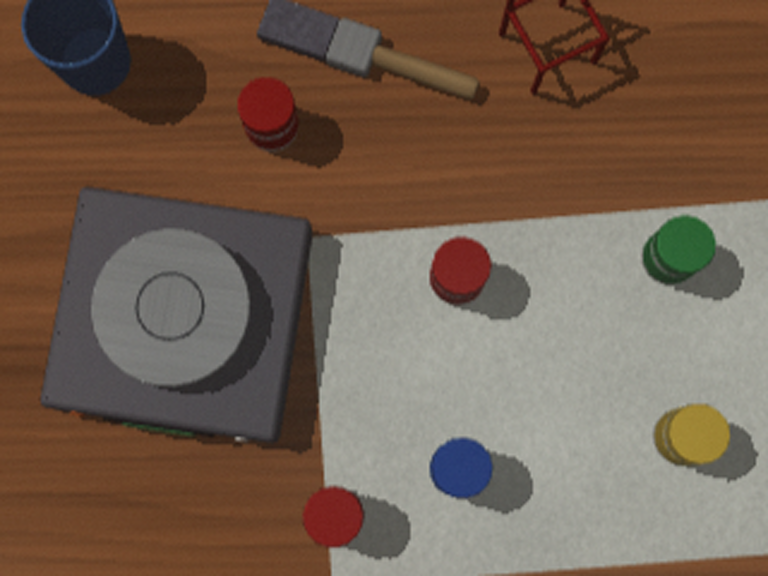

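The crop shows the target lid at crop (462,266), i.e. full-frame (372,191), standing on the white sheet beside blue, green and yellow. The other two reds lie at y≈-0.01 and +0.04, against -0.12 for this one, so it is the rightmost. The pan is at (251,208), with the circle in its middle. I'll refine both with the wrist camera from a hover.

```bash
cat >> h.py <<'E'
def down(yaw):
    a=np.radians(yaw); return np.array([[np.cos(a),np.sin(a),0],[np.sin(a),-np.cos(a),0],[0,0,-1.]])
E
python3 - <<'E'
from h import *
from rig import arm
c=arm.get_calibration("top"); print("pan circle top",ray(c,(250.8,207.7),.07))
arm.move_to([0.57,-0.05,0.25],down(88)); arm.sleep(.2)
c=arm.get_calibration("wrist"); im=arm.snapshot("wrist"); np.savez("w1.npz",im=im,K=c["intrinsics"],T=c["cam_to_world"])
cv2.imwrite("pics/w1.png",im[:,:,::-1])
print(arm.current_t(),arm.current_ee_pos(),c["cam_to_world"].round(3),c["intrinsics"].round(0),arm.current_joint_positions())
for p in([.597,-.121,.064],[.566,.118,.07]): print(proj(c,p))
E
```

```text
pan circle top [0.56531228 0.11593613 0.07      ]
2.6583 [ 0.57000595 -0.05039844  0.2499847 ] [[ 0.999 -0.035 -0.01   0.572]
 [-0.036 -0.966 -0.256  0.021]
 [-0.001  0.256 -0.967  0.422]
 [ 0.     0.     0.     1.   ]] [[358.   0. 318.]
 [  0. 358. 195.]
 [  0.   0.   1.]] [-1.10311256e+01  2.20860716e+01  8.18420168e+01 -1.73758817e-04
  7.60715556e+01 -8.99057316e+00]
[346.23601265 236.90192786]
[307.20270772 -13.29347153]
```

View pics/w1.png

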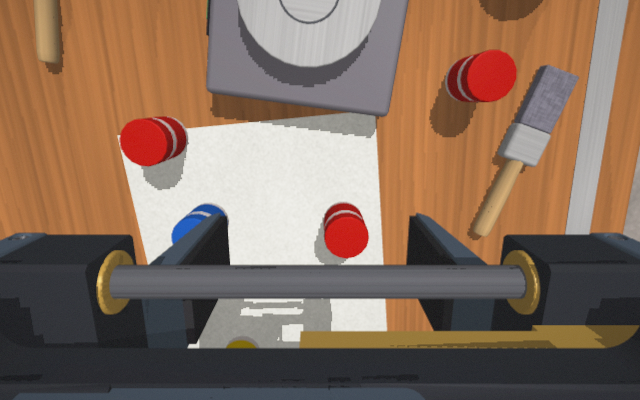

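The wrist view shows the target lid centred near (346.5,236), where the top-view fix predicted (346.2,236.9), so they agree within about 1 mm. The pan is mostly above the frame. I'll pick now and measure the pan from a closer hover with the pot in hand.

```bash
python3 - <<'E'
from h import *
from rig import arm
R=down(88); p=[.597,-.121]
arm.move_to(p+[.13],R); arm.move_l(p+[.0225],feed=.12); arm.sleep(.2)
print("down",arm.current_ee_pos(),arm.current_force(),arm.current_t())
arm.grip(.04); print("w",arm.current_width(),arm.current_force(),arm.current_ee_pos())
arm.move_l(p+[.2],feed=.15); arm.sleep(.3)
print("lift",arm.current_width(),arm.current_force(),arm.current_t())
arm.move_to([.567,.02,.24],R); arm.sleep(.3)
c=arm.get_calibration("wrist"); im=arm.snapshot("wrist"); np.savez("w2.npz",im=im,K=c["intrinsics"],T=c["cam_to_world"])
cv2.imwrite("pics/w2.png",im[:,:,::-1])
print(arm.current_ee_pos(),arm.current_t(),proj(c,[.5655,.116,.07]))
E
```

```text
down [ 0.59734896 -0.12112894  0.02314982] [-0.76817462  0.90833824 -0.34585695] 4.525
w 0.0476304971248059 [ 0.6398463  -0.00259104 -0.90288879] [ 0.59702408 -0.12101131  0.02249301]
lift 0.04743778120143152 [ 0.46491324  0.51241739 -2.34193033] 6.8917
[0.56706769 0.01938065 0.23975009] 7.8917 [313.06548924  71.59695327]
```

View pics/w2.png

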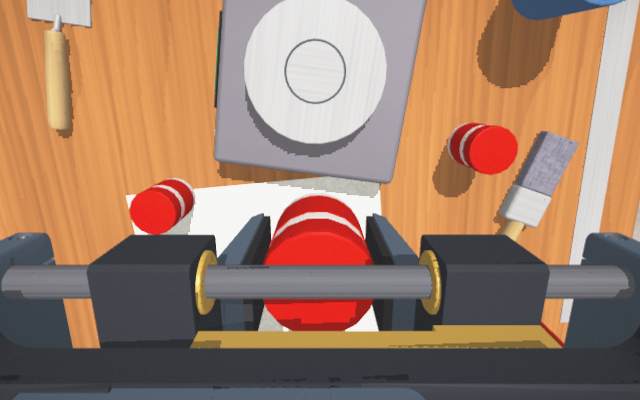

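The wrist view shows the pot upright between the pads and the pan's faint circle centred near (315,71.5), against a predicted (313,71.6). Next I'll fit the circle and take the pot down in stages, checking force as I go.

```bash
python3 - <<'E'
from h import *
from rig import arm
d=np.load("w2.npz"); im=d["im"]; c={"intrinsics":d["K"],"cam_to_world":d["T"]}
s=cv2.GaussianBlur(cv2.cvtColor(im,cv2.COLOR_RGB2GRAY),(0,0),.7)[30:115,275:360]
m=(s<cv2.blur(s,(15,15)).astype(int)-20).astype(np.uint8)
cs,_=cv2.findContours(m,cv2.RETR_EXTERNAL,cv2.CHAIN_APPROX_NONE); k=max(cs,key=lambda q:cv2.boundingRect(q)[2])
e=cv2.fitEllipse(k); uv=np.array(e[0])+[275,30]; P=ray(c,uv,.07)
print(uv,e[1],P); 
r=ray(c,uv+[e[1][0]/2,0],.07)-P; print("circle radius",np.linalg.norm(r))
if np.hypot(*(P[:2]-[.5655,.116]))>.005: raise SystemExit("check")
t=[(P[0]+.5655)/2,(P[1]+.116)/2] if 0 else [P[0],P[1]]
R=down(88); arm.move_to(t+[.17],R); arm.sleep(.3)
F0=arm.current_force()[2]; print("F0",F0,arm.current_ee_pos(),arm.current_t())
arm.move_l(t+[.100],feed=.1); arm.sleep(.2); print(arm.current_ee_pos(),arm.current_force())
for dz in(.0005,-.0015,-.0030,-.0045):
    arm.move_l(t+[.0925+dz],feed=.01); arm.sleep(.2)
    print(dz,arm.current_ee_pos()[2].round(4),arm.current_force()[2]-F0,arm.current_t())
cv2.imwrite("pics/s3.png",arm.snapshot("scene")[100:330,220:470,::-1].repeat(2,0).repeat(2,1))
E
```

```text
[314.68166733  70.85661316] (61.54540252685547, 64.87936401367188) [0.5669857 0.1165804 0.07     ]
circle radius 0.027821224292982817
F0 -2.040187699102394 [0.56742459 0.11590382 0.17059266] 8.7417
[0.56732863 0.11663453 0.10060351] [-0.39642116  0.83050273 -2.68597471]
0.0005 0.0931 -0.8003038328974181 10.8417
-0.0015 0.091 1.3866032370237036 11.3917
-0.003 0.0895 0.6105519126284038 11.8917
-0.0045 0.088 2.5406584049076857 12.3917
```

View pics/s3.png

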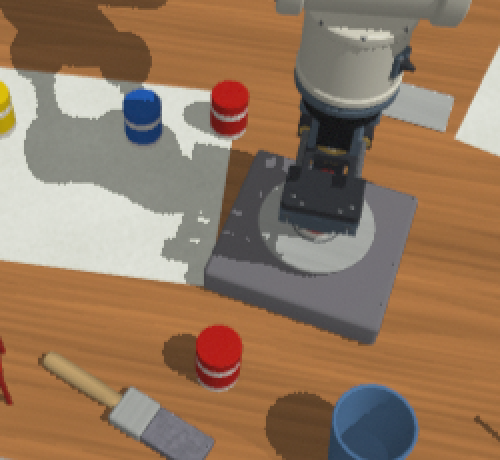

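The view shows the gripper over the pan with the pot between its fingers. Force has risen about 1–2.5 N (noisy) at 4.5 mm sink, which fits the spring. Releasing and retreating.

```bash
python3 - <<'E'
from h import *
from rig import arm
arm.grip(.085); arm.sleep(.4); print(arm.current_width(),arm.current_force())
p=arm.current_ee_pos(); arm.move_l([p[0],p[1],.2],feed=.1)
arm.move_to([.567,.0,.26],down(88)); arm.sleep(.5)
c=arm.get_calibration("wrist"); im=arm.snapshot("wrist"); tp=arm.snapshot("top"); tc=arm.get_calibration("top"); sc=arm.snapshot("scene")
print(arm.current_t(),"expected lid wrist",proj(c,[.567,.1166,.128]),"top",proj(tc,[.567,.1166,.128]))
m=red(tp); m[:, :200]=0; m[:,320:]=0; m[:160]=0; m[260:]=0
k=max(cv2.findContours(m,0,1)[0],key=cv2.contourArea); e=cv2.fitEllipse(k); print(e,ray(tc,e[0],.128))
q=im[0:220,200:500,::-1]; s=sc[110:300,300:450,::-1]
q=cv2.resize(q,(600,440)); s=cv2.resize(s,(200,440*200//200*1//1)) if 0 else cv2.resize(s,None,fx=1.3,fy=440/190)
cv2.imwrite("pics/end.png",np.hstack([q,s]))
E
```

```text
0.08506234254387782 [ 0.12885393 -0.70113882  0.53341074]
16.0667 expected lid wrist [313.64353931  41.64555924] top [245.07065175 202.08708446]
((245.14794921875, 203.41368103027344), (23.66994285583496, 24.65945053100586), 60.586666107177734) [0.56453755 0.11644196 0.128     ]
```

View pics/end.png

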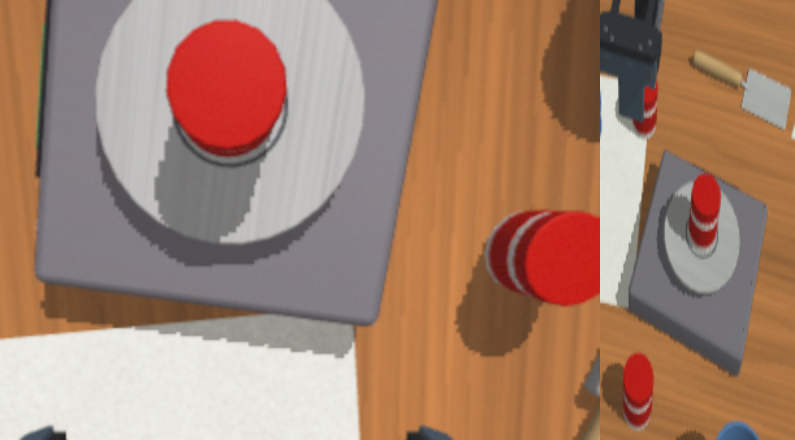

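The wrist crop shows the pot upright with its lid at crop (227,87) and the faint ring visible around its base. Nothing else is on the pan and the gripper is clear. Handing in.

```bash
python3 -c "
from rig import arm
arm.sign_off(); print(arm.current_t())"
```

```text
the job is handed in; nothing more can be done
the job is handed in; nothing more can be done
```

The red pot farthest to the robot's right now stands upright in the middle of the scale pan, released, and the job is handed in. The clock read about 16 s of the 43 s at the last check.

**Placing:** I lowered the pot in slow steps to about 4.5 mm of pan travel, then let go. The pan should have stayed well short of its 16 mm stop, but I had no direct reading of the pan.

**Last checks:**
- **Position:** the top view puts the lid at (0.5645, 0.1164), against a pan centre of (0.567, 0.1166). The 2.5 mm difference is about the calibration error plus a little bias from the lid's side showing.
- **Pan:** the faint ring is visible around the pot's base, nothing else is on the pan, and the gripper is clear of it.
- **Force:** the vertical force readings were noisy by about ±0.7 N. One step while lowering read lower than the step before it, so force gave only a rough confirmation of contact. I set the height from the known geometry instead.

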